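# Hold the extractor's key switch on

## Robot

A 6-joint arm with a two-finger parallel gripper is mounted at the origin on the work surface. World frame = base frame: x ahead of the robot, y to its left, z up, the work surface at z = 0. Lengths are in mm, angles in degrees, forces in N, time in s.
With the tool pointing down it reaches from about 350 to 975 mm from the base axis. Payload 7.1 kg.
Tool frame: the origin (TCP) lies at the very end of the fingers, on their centre line; the grasp point (between the pads) lies 19 mm behind it (robot.grip_point_offset is the z of the grasp point in the tool frame, in mm); z points along the fingers, y is the line along which they close (so a half turn about z gives the same grasp; the last joint's range is limited). The gripper opens to 88 mm and grips with 3 to 60 N. Pads are 20 mm wide; open, the fingers measure 115 mm over their backs; the gripper's body (75 mm by 178 mm) begins 61 mm behind the grasp point.
Start: joints at [-1.089, 24.242, 93.386, -0, 62.372, -1.089], TCP at [624.984, 0.026, 197.875] pointing down, gripper open.
Joint ranges: [-172.04, 172.04], [-51.8, 120.97], [4.93, 147.93], [-75.15, 255.16], [6.16, 154.13], [-145.62, 145.62]. Speed limits (degrees/s): [136.94, 136.94, 172.46, 180, 180, 180].

## Interface

Orientations are given as a 3x3 rotation matrix whose columns are the frame's x, y, z axes.
In Python, from plant import robot, viewer gives the robot as it stands. The module is installed in compiled form; this text tells all that it offers.
- The arm moves only by the tool move_arm, never from a script. Its argument "deltas" is text: rows parted by semicolons, each of 5 numbers parted by spaces: the closure, from -1 (fully open) to 1 (shut), so that 0 is half open, then the shift along the tool's x, y, z in mm, then the turn about the tool's z in degrees. In form: claw tx ty tz yaw; .... A call has 1 to 20 rows; each row shifts and turns the commanded pose from where the row before left it, along the tool's axes as they then stand; what a row does not reach is not made up. A row lasts 1/12 s, in which the tool goes at most 41.7 mm and 7.16 degrees, less where a joint would pass 70% of its speed; a pose out of reach is approached as far as the arm can. A call with a gripper value outside its range is refused whole. The fingers move at their own pace and stop on an object; "newtons" is the grip in N (left out, the last holds). Time passes only in rows, so rows that do not move let the fingers close. It gives the time, the measured TCP pose, the force, the opening and the grip force at its end, in the units of the state.
- robot.state(): the state, without advancing time (a new reading comes with each control period).
- viewer.get_image(name): name is "scene" or "side" or "wrist"; returns a dict with "img" (480x640x3 uint8, red, green, blue), "camera_matrix" (3x3 intrinsics, pixels), "R" (3x3) and "t" (3): a world point X has camera coordinates R X + t. Camera axes: x right, y down, z forward; pixel columns grow to the right and rows downward; lengths in mm; the calibration is good to about 2 mm. A picture is of the moment at which its call begins. There is no depth.
- robot.close_job(): hands the job in; it is judged then, once.
The state is a dict: "time": time; "joints": joint angles; "qd": joint speeds; "effort": joint torques, N m; "ee_pos": TCP position; "tool_rot": TCP orientation; "wrist_force": force on the tool from outside, world axes, zero at the start; "wrist_torque": the same for the moment, N m; "width": opening from 0.0 (shut) to 1.0 (fully open); "gripper_force": force on a finger pad.
Only numpy, scipy, OpenCV 4.12 (cv2) and the standard library are available. Lean on these libraries where they do the work, as an engineer would, in place of code of your own. Each camera call takes 0.05 s, during which the arm holds its last target. There are 200 camera calls.

## Task

Start the bench's dust extractor: take the key with the flat rectangular bow out of the wooden key block, put it into the keyway on top of the control box and work it fully home past the sticky pins (a firm push, with a little wiggling if it stops), and only then turn it a quarter turn clockwise to its stop. The switch springs back, so finish while still gripping the key and holding it turned; leave the key with the round knob, the chisel, the wood offcut and the glue bottle where they are.

Things in the scene. Friction and masses are not known exactly. Their poses are not given: they have to be found in the camera images.
- key: Key to use, 40 g, standing in the block. Steel blade 14 wide (its x), 4 thick (y), 30 long, with a V point; then a black shoulder 22 x 12, 8 high, its underside 30 above the point; then a flat rectangular black bow 36 wide (x), 12 thick (y), 38 to 72 above the point. Origin at the point, z up towards the bow. The same after half a turn about z.
- key_bow (a point): Middle of the flat bow, where it is gripped across its 12 mm thickness (fingers closing along the key's y): 58 mm above the blade's point. Axes as the key's.
- round_key: Another key, to be left alone: equally tall and black, with a narrower blade (9), and its head is an upright round knob 30 across. It stands in the other slot of the block. Origin at its blade's point, axes as the key's.
- key_block: Fixed hardwood block 160 (its x) x 60 (y) x 40 high, origin at the centre of its underside. Two slots in its top, 40 either side of the middle along x, each 16 (x) x 6, 34 deep; each key stands in one, shoulder on the block's top, blade's width along the block's x. Which key is in which slot changes.
- control_box: Fixed grey steel control box 120 (x) x 140 (y) x 66 high, origin at the centre of its underside. In the middle of its top is a steel collar 54 across and 6 high with a brass lock cylinder inside it, flush with the collar.
- keyway (a point): Centre of the keyway's mouth in the cylinder's face, 72 above the bench; turns with it. x along the slot, z up. Slot 15.5 (x) x 5.5, long sides of the mouth bevelled 3, deeper than the blade; at rest it lies along the box's y. Sticky pins stand out from its narrow ends 12 and 20 down; the blade pushes them aside with about 5 to 20 N. Home: shoulder on the face, point 30 down.
- cylinder (a joint): Angle of the lock cylinder (rad): 0 at rest, grows as the key turns clockwise seen from above, stop at 1.62. Springs back towards 0 when let go (0.1 N m per rad, plus 0.03 N m of friction). The blade has about 0.1 rad of play in the slot, so the key must turn a little further than the cylinder.
- chisel: Loose chisel 232 long lying along its x, 27 thick, wooden handle to -x. Leave alone.
- offcut: Loose dark wood offcut 50 x 110 x 30. Leave alone.
- glue: Loose upright glue bottle 60 across, 150 high. Leave alone.
Things that resemble listed ones, but are neither listed nor needed, are in the scene too. There is more than one size of the key; the one meant has the size given above.

How it is judged:
By the outcome, as a careful person would: the job done as asked, in the order asked, and still so for the second after the job is handed in, while the arm keeps its last pose, push and grip.
It also fails if it takes over 58 s, if anything falls off the work surface, if the arm or the gripper's body presses on something with over 40 N, if the wrist force passes 120 N, or if a joint passes its speed limit or range.

## Working session

There is one attempt and no reset: what is moved stays moved. The work goes in short steps, Python scripts to look and compute and a tool call to move; the robot and the scene stay as the last step left them, time stands still between calls to the robot, and variables do not carry over. Pictures are saved under pics/ and viewed, at most 10 in all, crops included, and the job is handed in when it is done.

Besides the shell and the picture viewer there is one more tool, called after ">>>" as name(argument=value, ...) on one line, values as JSON. move_arm: Moves the arm, as the interface text tells. Its arguments: {"type":"object","properties":{"deltas":{"type":"string"},"newtons":{"type":"number"}},"required":["deltas"]}

```bash
mkdir -p pics; cat > h.py <<'E'
import numpy as np, cv2
from plant import robot, viewer
def snap(n,f):
    d=viewer.get_image(n); cv2.imwrite(f'pics/{f}.png',d['img'][:,:,::-1]); np.savez(f'pics/{f}.npz',**d); return d
def px2w(f,u,v,z):
    d=np.load(f'pics/{f}.npz'); R,t,K=d['R'],d['t'],d['camera_matrix']
    c=-R.T@t; r=R.T@np.linalg.solve(K,[u,v,1.]); return c+r*(z-c[2])/r[2]
def w2px(f,X):
    d=np.load(f'pics/{f}.npz'); p=d['camera_matrix']@(d['R']@np.array(X,float)+d['t']); return p[:2]/p[2]
E
python3 - <<'E'
from h import *
for n in('scene','side','wrist'): snap(n,n+'0')
a=cv2.imread('pics/scene0.png');b=cv2.imread('pics/side0.png')
s=robot.state();print(s['tool_rot'],s['time'],robot.grip_point_offset)
for n in('scene','side','wrist'):
    d=np.load(f'pics/{n}0.npz');print(n,(-d['R'].T@d['t']).round())
E
```

```text
[[ 3.94278961e-05  9.99999295e-01 -1.18715023e-03]
 [ 9.99999999e-01 -3.94093463e-05  1.56489258e-05]
 [ 1.56021300e-05 -1.18715085e-03 -9.99999295e-01]] 0.15 -18.700000000000003
scene [902. 396. 867.]
side [ 13. 708. 575.]
wrist [624.  66. 384.]
```

View pics/scene0.png

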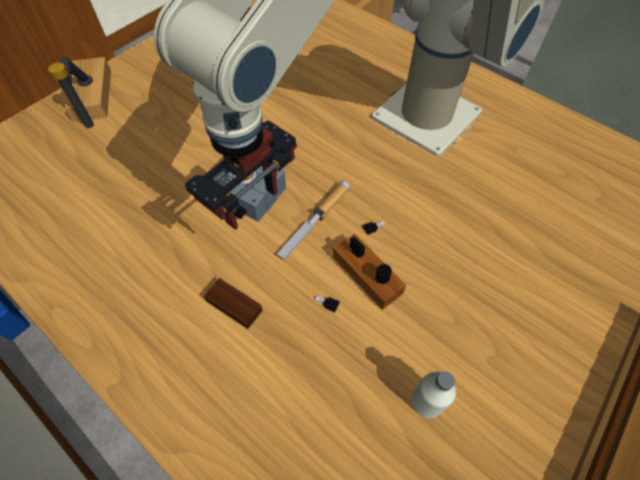

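View pics/wrist0.png

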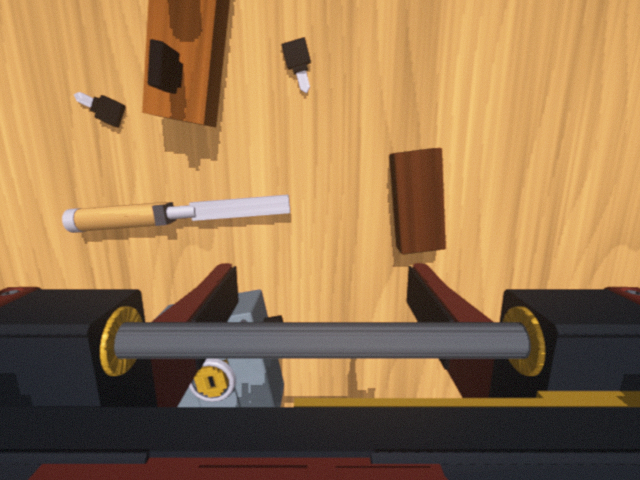

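The wrist view shows the flat-bow key standing in the block at about (163,68). The keyway is at (212,381), and two small loose decoy keys lie at (105,108) and (297,60). In the scene view the flat bow is at (357,246), the round knob at (384,273), and the decoys at (372,228) and (328,303). I choose the flat bow in the block and will check it in a close crop.

```bash
python3 - <<'E'
from h import *
a=cv2.imread('pics/scene0.png')[220:320,320:420];b=cv2.imread('pics/wrist0.png')[340:420,160:260]
w=cv2.imread('pics/wrist0.png')[0:135,130:240]
f=lambda i,h:cv2.resize(i,(i.shape[1]*h//i.shape[0],h),interpolation=cv2.INTER_CUBIC)
cv2.imwrite('pics/c1.png',np.hstack([f(a,300),f(b,300)*1,f(w,300)[:, :200]]))
print(px2w('wrist0',212,381,72),px2w('scene0',357,246,70),px2w('wrist0',155,66,82))
E
```

```text
[ 505.41816272 -172.90187479   72.        ] [485.92240691 140.42540496  70.        ] [485.66029449 135.86691945  82.        ]
```

View pics/c1.png

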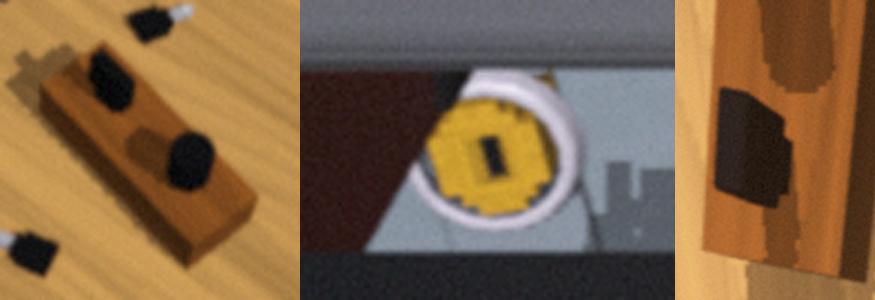

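The crop confirms the choice: flat slab bow in the upper-left slot, round knob in the other. The keyway slot is nearly along world y. Next I take a closer look from above.

>>> move_arm(deltas="-1 15 -28 -6 0;-1 15 -28 -6 0;-1 15 -28 -6 0;-1 15 -28 -6 0;-1 15 -27 -6 0;-1 0 0 0 0;-1 0 0 0 0")

```text
time: 0.73
ee_pos: [485.4, 75.5, 228.4]
tool_rot: [[-0.002, 1.0, 0.001], [1.0, 0.002, 0.0], [0.0, 0.001, -1.0]]
wrist_force: [0.5, -0.9, -0.1]
width: 1.0
gripper_force: 0.0
```

```bash
python3 - <<'E'
from h import *
snap('wrist','w1');s=robot.state();print(s['time'],s['ee_pos'])
for P in [(486,138,82),(505,-173,72)]: print(w2px('scene0',P),w2px('side0',P),w2px('w1',P))
E
```

```text
0.7833 [486.43388115  75.16883134 228.23704255]
[356.46232651 242.30069202] [340.09161018 265.5036889 ] [322.86408174 156.87627866]
[243.30841616 173.70056746] [428.60310829 209.30260556] [337.50970038 417.80113449]
```

View pics/w1.png

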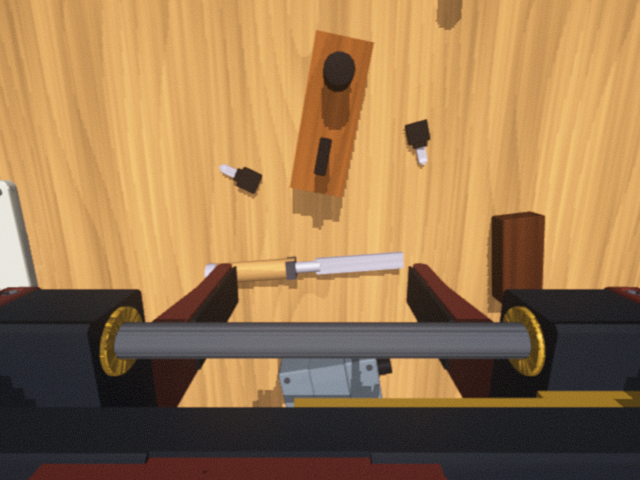

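The block runs through (317,31), (373,42), (343,196) and (291,187). The flat key's bow is at (323,156) and the round knob at (339,70).

```bash
python3 - <<'E'
from h import *
c=np.array([px2w('w1',u,v,40) for u,v in [(317,31),(373,42),(343,196),(291,187)]])
print(c.round(1)); m=c.mean(0); d=(c[0]+c[1]-c[2]-c[3]); L=np.hypot(*d[:2])/2; d=d/np.linalg.norm(d)
print('centre',m,'len',L,np.linalg.norm(c[0]-c[1]),'yaw from +y, toward +x',np.degrees(np.arctan2(d[0],d[1])),'slot',m-40*d)
# bow via dark pixels
g=np.load('pics/w1.npz')['img'].max(2)[130:185,308:340]; 
n,l,st,ce=cv2.connectedComponentsWithStats((g<60).astype(np.uint8)); i=1+st[1:,4].argmax()
pts=np.argwhere(l==i)[:,::-1].astype(np.float32)+[308,130]; r=cv2.minAreaRect(pts.astype(np.float32)); print(r,px2w('w1',*r[0],80))
b=cv2.boxPoints(r);p=[px2w('w1',u,v,82) for u,v in b];print(np.round(p,1))
E
```

```text
[[479.9 260.6  40. ]
 [536.5 250.8  40. ]
 [508.9  94.8  40. ]
 [450.7 104.7  40. ]]
centre [494.000379   177.73688352  40.        ] len 158.46337861582 57.49385720936156 yaw from +y, toward +x 10.318235475398167 slot [486.83576515 138.38376029  40.        ]
((322.60400390625, 156.427978515625), (9.928143501281738, 35.86653137207031), 10.304845809936523) [485.75215427 138.4048175   80.        ]
[[477.8 122.4  82. ]
 [484.1 155.7  82. ]
 [493.5 154.1  82. ]
 [487.4 120.7  82. ]]
```

>>> move_arm(deltas="-1 31.6 0 0 0;-1 31.6 0 0 0;-1 0 0 20 5.2;-1 0 0 30 5.1;-1 0 0 30 0;-1 0 0 30 0;-1 0 0 30 0;-1 0 0 25 0;-1 0 0 14 0;-1 0 0 0 0;-1 0 0 0 0", newtons=60)

```text
time: 1.7
ee_pos: [486.4, 137.7, 47.8]
tool_rot: [[0.18, 0.984, -0.002], [0.984, -0.18, -0.001], [-0.001, -0.002, -1.0]]
wrist_force: [0.4, -0.2, 0.7]
width: 1.0
gripper_force: 0.0
```

>>> move_arm(deltas="1 0 0 0 0;1 0 0 0 0;1 0 0 0 0;1 0 0 0 0;1 0 0 0 0;1 0 0 0 0;1 0 0 0 0;1 0 0 0 0;1 0 0 0 0;1 0 0 0 0;1 0 0 0 0;1 0 0 0 0")

```text
time: 2.7
ee_pos: [486.0, 138.2, 48.9]
tool_rot: [[0.179, 0.984, -0.0], [0.984, -0.179, -0.0], [-0.0, -0.0, -1.0]]
wrist_force: [0.2, -0.1, 0.3]
width: 0.129
gripper_force: 51.2
```

>>> move_arm(deltas="1 0 0 -5 0;1 0 0 -15 0;1 0 0 -20 0;1 0 0 -25 0;1 0 0 -30 -5.2;1 0 0 -25 -5.1;1 -25 1.5 0 0;1 -33 1.5 0 0;1 -35 2 0 0;1 -35 2 0 0;1 -35 2 0 0;1 -35 2 0 0;1 -35 2 0 0;1 -35 2 0 0;1 -35 2 0 0;1 -35 2 0 0;1 -35 0 0 0;1 0 0 0 0;1 0 0 0 0;1 0 0 0 0")

```text
time: 4.37
ee_pos: [504.5, -234.3, 168.8]
tool_rot: [[0.001, 1.0, -0.001], [1.0, -0.001, 0.001], [0.001, -0.001, -1.0]]
wrist_force: [0.2, 0.1, -0.6]
width: 0.129
gripper_force: 60.0
```

```bash
python3 - <<'E'
from h import *
snap('wrist','w2');s=robot.state();print(s['time'],s['ee_pos'],s['width'],s['joints'])
for P in [(505,-173,72)]: print(w2px('w2',P))
E
```

```text
4.4167 [ 504.57564741 -233.73005823  168.77889046] 0.1292222880755208 [-2.60906786e+01  2.06229726e+01  1.03503336e+02  1.98773641e-02
  5.59257978e+01 -2.61222863e+01]
[323.04558553 159.02597368]
```

View pics/w2.png

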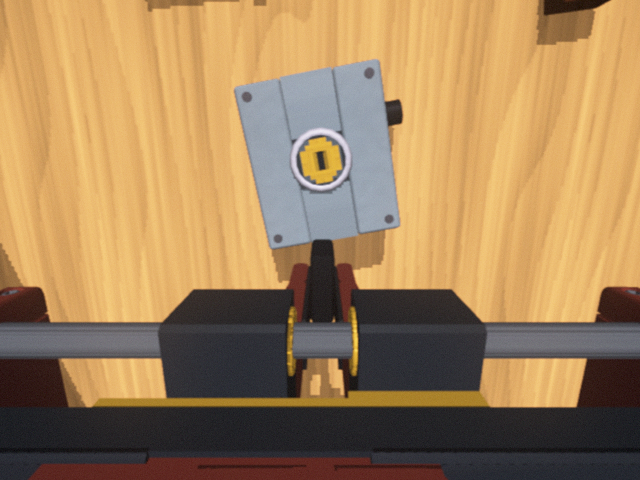

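The box corners are at (235,88), (379,60), (399,227) and (272,247). The keyway is near (321,160), and the key is held upright at (321,245).

```bash
python3 - <<'E'
from h import *
c=np.array([px2w('w2',u,v,66) for u,v in [(235,88),(379,60),(399,227),(272,247)]])
print(c.round(1)); m=c.mean(0); print(m,[np.linalg.norm(c[i]-c[i-1]).round(1) for i in range(4)])
d=c[0]+c[1]-c[2]-c[3];print('yaw',np.degrees(np.arctan2(d[0],d[1])))
e=c[1]+c[2]-c[0]-c[3];print('yaw',np.degrees(np.arctan2(-e[1],e[0])))
im=np.load('pics/w2.npz')['img'].astype(int); s=im[125:195,285:357]
y=((s[...,0]-s[...,2])>90).astype(np.uint8); n,l,st,ce=cv2.connectedComponentsWithStats(y);i=1+st[1:,4].argmax()
ct=cv2.findContours((l==i).astype(np.uint8),0,2)[0][0]; el=cv2.fitEllipse(cv2.convexHull(ct)); u=np.array(el[0])+[285,125]; print(st[i],u,px2w('w2',*u,72))
dk=((s.max(2)<75)).astype(np.uint8); dk[:22]=0;dk[48:]=0;dk[:,:24]=0;dk[:,48:]=0
p=np.argwhere(dk)[:,::-1]+[285,125]; print(len(p),p.mean(0),px2w('w2',*p.mean(0),72),cv2.minAreaRect(p.astype(np.float32)))
cv2.imwrite('pics/c2.png',cv2.resize(cv2.imread('pics/w2.png')[120:280,260:380],None,fx=3.7,fy=3.7,interpolation=cv2.INTER_CUBIC))
E
```

```text
[[ 434.  -117.4   66. ]
 [ 549.2  -96.8   66. ]
 [ 572.5 -231.9   66. ]
 [ 459.1 -250.4   66. ]]
[ 503.70230359 -174.1029875    66.        ] [np.float64(135.3), np.float64(117.0), np.float64(137.1), np.float64(114.9)]
yaw -10.228363415847658
yaw -9.692723380308786
[  15   12   42   47 1254] [320.60176849 160.03712082] [ 502.97555477 -173.8169205    72.        ]
82 [320.56097561 160.        ] [ 502.94177402 -173.78693362   72.        ] ((320.5087585449219, 160.06552124023438), (16.652626037597656, 5.0883026123046875), 82.40535736083984)
```

View pics/c2.png

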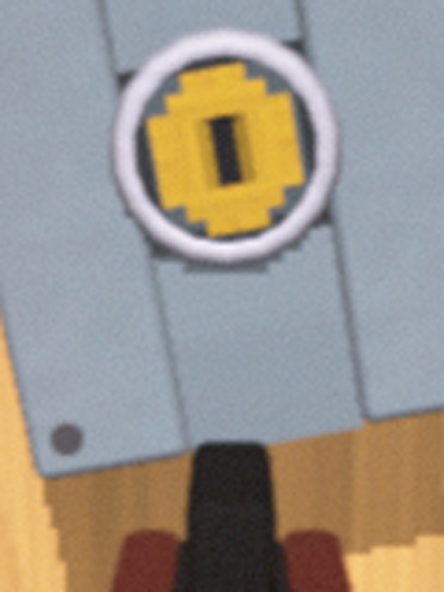

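>>> move_arm(deltas="1 20 -0.6 0 0;1 20 -0.5 0 0;1 20 -0.5 0 0;1 0 0 10 -5;1 0 0 20 -5;1 0 0 18 0;1 0 0 4 0;1 0 0 0 0;1 0 0 0 0")

```text
time: 5.17
ee_pos: [503.6, -174.0, 117.3]
tool_rot: [[-0.174, 0.985, -0.0], [0.985, 0.174, 0.0], [0.0, -0.0, -1.0]]
wrist_force: [-0.3, -0.2, -0.1]
width: 0.126
gripper_force: 60.0
```

>>> move_arm(deltas="1 0.2 -0.6 2 0;1 0 0 2 0;1 0 0 2 0;1 0 0 2 0;1 0 0 1.5 0;1 0 0 1.5 0;1 0 0 1.5 0;1 0 0 0 0;1 0 0 0 0")

```text
time: 5.92
ee_pos: [502.7, -174.7, 104.2]
tool_rot: [[-0.174, 0.985, -0.0], [0.985, 0.174, 0.0], [0.0, -0.0, -1.0]]
wrist_force: [-0.1, 0.3, 0.4]
width: 0.127
gripper_force: 60.0
```

>>> move_arm(deltas="1 0 0 1.5 0;1 0 0 1.5 0;1 0 0 1 0;1 0 0 1 0;1 0 0 1 0;1 0 0 1 0;1 0 0 1 0;1 0 0 0 0")

```text
time: 6.58
ee_pos: [502.6, -174.6, 96.1]
tool_rot: [[-0.174, 0.985, -0.0], [0.985, 0.174, 0.0], [0.0, -0.0, -1.0]]
wrist_force: [-0.2, -0.1, -0.9]
width: 0.128
gripper_force: 60.0
```

>>> move_arm(deltas="1 0 0 1 0;1 0 0 1 0;1 0 0 1 0;1 0 0 1 0;1 0 0 0 0")

```text
time: 7.0
ee_pos: [503.1, -174.9, 92.7]
tool_rot: [[-0.174, 0.985, 0.001], [0.985, 0.174, -0.0], [-0.0, 0.001, -1.0]]
wrist_force: [-1.0, 0.2, 4.3]
width: 0.13
gripper_force: 60.0
```

>>> move_arm(deltas="1 0 0 1 0;1 0 0 1 0;1 0 0 1 0;1 0 0 1 0;1 0 0 0 0")

```text
time: 7.42
ee_pos: [503.3, -174.8, 88.7]
tool_rot: [[-0.173, 0.985, 0.001], [0.985, 0.173, -0.0], [-0.0, 0.001, -1.0]]
wrist_force: [0.9, 0.2, 0.6]
width: 0.134
gripper_force: 60.0
```

>>> move_arm(deltas="1 0 0 1 0;1 0 0 1 0;1 0 0 1 0;1 0 0 1 0;1 0 0 1 0;1 0 0 0 0")

```text
time: 7.92
ee_pos: [504.0, -175.0, 84.9]
tool_rot: [[-0.174, 0.985, 0.003], [0.985, 0.174, -0.001], [-0.001, 0.002, -1.0]]
wrist_force: [-1.9, 0.1, 14.2]
width: 0.131
gripper_force: 60.0
```

```bash
python3 - <<'E'
from h import *
snap('side','s1');snap('scene','sc1')
a=cv2.imread('pics/s1.png');u,v=w2px('s1',(503,-174,80)).astype(int);b=cv2.imread('pics/sc1.png');p,q=w2px('sc1',(503,-174,80)).astype(int)
f=lambda i:cv2.resize(i,(400,400),interpolation=cv2.INTER_CUBIC)
cv2.imwrite('pics/c3.png',np.hstack([f(a[v-45:v+45,u-45:u+45]),f(b[q-45:q+45,p-45:p+45])]))
E
```

```text
(no output)
```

View pics/c3.png

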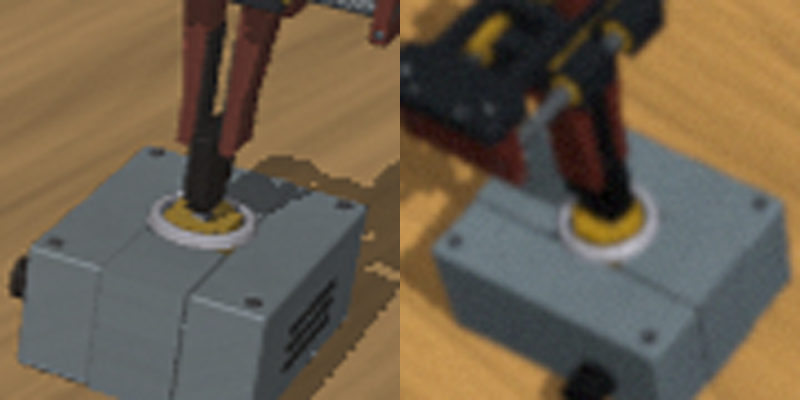

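The key is in the slot and nearly home, with the shoulder just above the brass face (left panel about (205,205)). The second pin pair resists at 14 N, so I push on with a small wiggle.

>>> move_arm(deltas="1 0 0 1 1;1 0 0 1 -2;1 0 0 1 2;1 0 0 1 -2;1 0 0 1 1;1 0 0 0 0;1 0 0 0 0")

```text
time: 8.6
ee_pos: [504.1, -175.0, 80.5]
tool_rot: [[-0.174, 0.985, 0.003], [0.985, 0.174, -0.001], [-0.001, 0.003, -1.0]]
wrist_force: [-3.4, 1.9, 21.5]
width: 0.131
gripper_force: 60.0
```

>>> move_arm(deltas="1 0 0 1 1;1 0 0 1 -2;1 0 0 0 2;1 0 0 0 -1;1 0 0 0 0;1 0 0 0 0")

```text
time: 9.1
ee_pos: [504.5, -175.1, 80.2]
tool_rot: [[-0.174, 0.985, 0.004], [0.985, 0.174, -0.001], [-0.002, 0.003, -1.0]]
wrist_force: [-8.2, 4.0, 39.7]
width: 0.131
gripper_force: 60.2
```

```bash
python3 - <<'E'
from h import *
snap('side','s2');snap('scene','sc2')
a=cv2.imread('pics/s2.png');u,v=w2px('s2',(503,-174,80)).astype(int);b=cv2.imread('pics/sc2.png');p,q=w2px('sc2',(503,-174,80)).astype(int)
f=lambda i:cv2.resize(i,(400,400),interpolation=cv2.INTER_CUBIC)
cv2.imwrite('pics/c4.png',np.hstack([f(a[v-30:v+20,u-25:u+25]),f(b[q-30:q+20,p-25:p+25])]))
E
```

```text
(no output)
```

View pics/c4.png

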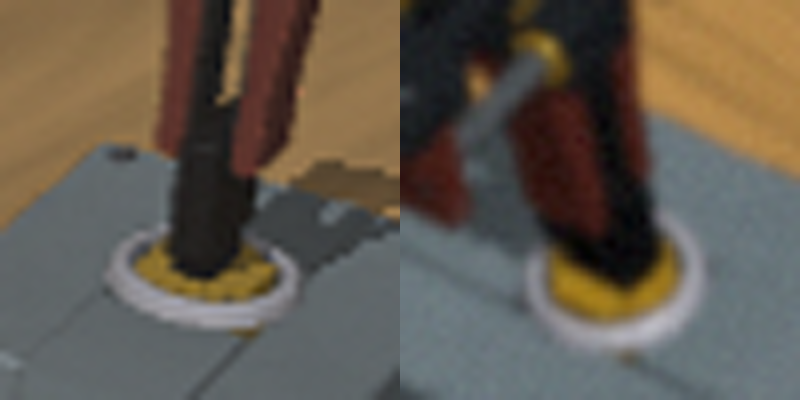

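The shoulder is seated on the brass face, and the contact is stiff: 40 N at z 80.2, which matches home at about 80.9. I ease the push slightly and turn clockwise.

>>> move_arm(deltas="1 0 0 -1 0;1 0 0 0 3;1 0 0 0 5;1 0 0 0 5;1 0 0 0 5;1 0 0 0 5;1 0 0 0 5;1 0 0 0 5;1 0 0 0 5;1 0 0 0 5;1 0 0 0 5;1 0 0 0 5;1 0 0 0 5;1 0 0 0 0")

```text
time: 10.37
ee_pos: [503.8, -175.3, 80.4]
tool_rot: [[0.746, 0.666, 0.002], [0.666, -0.746, -0.001], [0.001, 0.003, -1.0]]
wrist_force: [-7.0, 1.7, 32.1]
width: 0.13
gripper_force: 60.1
```

```bash
python3 -c "
from h import *
s=robot.state();print(s['wrist_torque'],s['wrist_force'],s['joints'])"
```

```text
[0.24861115 1.54224337 0.06817088] [-7.02276433  1.65875768 32.05312546] [-2.04486536e+01  2.64000290e+01  1.09460627e+02 -3.64571914e-02
  4.39888784e+01  2.78144837e+01]
```

>>> move_arm(deltas="1 0 0 0 5;1 0 0 0 5;1 0 0 0 5;1 0 0 0 5;1 0 0 0 5;1 0 0 0 5;1 0 0 0 4;1 0 0 0 2;1 0 0 0 2;1 0 0 0 0;1 0 0 0 0")

```text
time: 11.28
ee_pos: [503.8, -175.2, 80.4]
tool_rot: [[0.998, 0.07, 0.002], [0.07, -0.998, -0.001], [0.002, 0.001, -1.0]]
wrist_force: [-7.3, 1.9, 31.7]
width: 0.13
gripper_force: 60.1
```

```bash
python3 -c "
from h import *
s=robot.state();print(s['wrist_torque'],s['wrist_force'],s['joints'])"
```

```text
[0.45991648 1.58531613 0.14817258] [-7.30008476  1.93513199 31.71265979] [-2.04436818e+01  2.63987495e+01  1.09463463e+02 -2.50846770e-02
  4.39968725e+01  6.55557381e+01]
```

>>> move_arm(deltas="1 0 0 0 2;1 0 0 0 2;1 0 0 0 0;1 0 0 0 0")

```text
time: 11.62
ee_pos: [503.8, -175.0, 80.3]
tool_rot: [[1.0, 0.0, 0.002], [0.0, -1.0, -0.001], [0.002, 0.001, -1.0]]
wrist_force: [-8.0, 3.3, 31.4]
width: 0.13
gripper_force: 60.1
```

```bash
python3 -c "
from h import *
s=robot.state();print(s['wrist_torque'],s['joints'][5])"
```

```text
[0.68694731 1.55895878 0.10299087] 69.55458185541704
```

>>> move_arm(deltas="1 0 0 0 2;1 0 0 0 2;1 0 0 0 0;1 0 0 0 0")

```text
time: 11.95
ee_pos: [503.8, -174.9, 80.4]
tool_rot: [[0.998, -0.069, 0.002], [-0.069, -0.998, -0.001], [0.002, 0.001, -1.0]]
wrist_force: [-6.7, 3.1, 32.7]
width: 0.128
gripper_force: 60.2
```

```bash
python3 -c "
from h import *
s=robot.state();print(s['wrist_torque'],s['joints'][5])
snap('side','s3');snap('scene','sc3')
a=cv2.imread('pics/s3.png');u,v=w2px('s3',(503,-174,80)).astype(int);b=cv2.imread('pics/sc3.png');p,q=w2px('sc3',(503,-174,80)).astype(int)
f=lambda i:cv2.resize(i,(400,400),interpolation=cv2.INTER_CUBIC)
cv2.imwrite('pics/c5.png',np.hstack([f(a[v-30:v+20,u-25:u+25]),f(b[q-30:q+20,p-25:p+25])]))"
```

```text
[0.85321504 1.50793975 0.4299034 ] 73.52792425937837
```

View pics/c5.png

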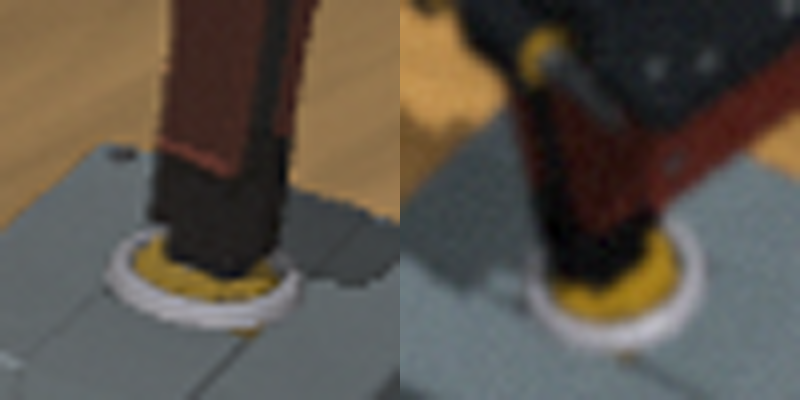

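The key is seated and turned a quarter. Torque jumped from 0.10 to 0.43 N m, so it is at the stop. I add one degree of hold and confirm.

>>> move_arm(deltas="1 0 0 0 1;1 0 0 0 0;1 0 0 0 0;1 0 0 0 0;1 0 0 0 0")

```text
time: 12.47
ee_pos: [503.8, -174.9, 80.3]
tool_rot: [[0.996, -0.086, 0.002], [-0.086, -0.996, -0.001], [0.002, 0.001, -1.0]]
wrist_force: [-6.7, 4.0, 32.7]
width: 0.128
gripper_force: 60.3
```

```bash
python3 -c "
from h import *
s=robot.state();print(s['wrist_torque'],s['wrist_force'],s['joints'][5],s['width'])
if s['wrist_torque'][2]>.3: print(robot.close_job())"
```

```text
[0.8501034  1.50072346 0.52699835] [-6.69474747  4.02917097 32.68966121] 74.51000005393297 0.12799877410467386
the job is handed in; nothing more can be done
None
```

I put the flat-bow key fully home in the control box, turned it clockwise to its stop and handed the job in at about 12.5 s, with the arm still gripping the key and holding it turned; no verdict came back.

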